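# Tip the leaning muddler and dipper into the utensil stand and press them home

### The job

The wooden muddler and the honey dipper are leaning out of the green utensil stand with only their feet caught in the mouths of its two narrow wells. Tip each one upright so that it drops foot first into its well, then press it gently down past the spring clip until its foot rests on the well's floor, and leave both standing there. Don't force them, and leave the other things on the bench where they are.

Things in the scene. Friction and masses are not known exactly. Their poses are not given: they have to be found in the camera images.
- stand: Fixed green utensil stand. Origin at bench level midway between the wells; its own -x is its front, where the utensils lean out. Block x -45..25, y -60..60 mm, 100 mm high, with two wells at y +35 and -35 mm. Its back wall (x 11..25 mm, 145 mm high) stops a utensil from tipping past upright; thin cheeks (x -45..11 mm, 140 mm high) flank each well, so a utensil swings in the x-z plane.
- rail (a point): Middle of the fixed steel rail (8 mm round bar along the stand's y, 128 mm long) on which the shafts lean: 97 mm in front of the wells, 204 mm above the bench. Short pins beside each shaft rise about 12 mm above it.
- floor_plate: Fixed plate that forms the hard floor of both wells, inside the stand; its top is 12 mm above the bench, its origin 6 mm above the bench under the stand's origin.
- well0_mouth (a point): Centre of well 0 (stand y +35 mm) at its rim, 100 mm above the bench. The well is 22 mm (stand x) by 20 mm (stand y) inside, 88 mm deep. Axes as the stand's.
- well1_mouth (a point): Centre of well 1 (stand y -35 mm) at its rim; same sizes as well 0.
- well0_floor (a point): Centre of the hard floor of well 0, 12 mm above the bench. A hidden spring roller pokes in from the well's +y side 33 mm above the floor: a dropped utensil stops there with its foot about 25 to 40 mm above the floor. Pressing its head down slips it past the roller: some 5 to 15 N, more if it leans and binds (ease it upright or press again). It then stays down.
- well1_floor (a point): Centre of the hard floor of well 1, 12 mm above the bench; same spring roller as in well 0.
- muddler: Pale wooden muddler: round shaft 16 mm thick, ball head 36 mm with a flat crown, 218 mm long in all; foot tapered to 9 mm over its last 5 mm. Starts leaning 38 deg from vertical: foot caught in a well's mouth (12 mm below the rim, too slanted to drop), shaft on the rail 150 mm up, head out in front. Either may be in either well. Origin: centre of the foot end; +z up the shaft. About 80 g.
- muddler_head (a point): Centre of the muddler's ball head, 200 mm from the foot, 18 mm radius.
- dipper: Dark wooden honey dipper: same shaft (16 mm) and length (218 mm), head a grooved ball of discs 36 mm across, flat crown. Starts leaning 38 deg from vertical: foot caught in a well's mouth (12 mm below the rim, too slanted to drop), shaft on the rail 150 mm up, head out in front. Either may be in either well. Origin: centre of the foot end; +z up the shaft. About 80 g.
- dipper_head (a point): Centre of the dipper's grooved head, 200 mm from the foot, 18 mm radius.
- tiffin: Bystander: three-tier round stainless tiffin, 132 mm across, 195 mm high. Origin under its centre.
- sandwich_box: Bystander: orange plastic sandwich box, 136 x 176 x 59 mm. Origin under its centre.
- jar: Bystander: clear glass jar with a steel twist cap, 76 mm across, 120 mm high. Origin under its centre.
- muffin_mould: Bystander: red six-cup muffin mould, about 128 x 196 x 32 mm. Origin under its centre.
- spoon: Bystander: pale wooden spoon lying flat, 250 mm long.
- mug: Bystander: blue ceramic mug, 80 mm across, 90 mm high. Origin under its centre.
Things that resemble listed ones, but are neither listed nor needed, are in the scene too. What is shaped like the muddler but blue is not meant.

How it is judged:
By the outcome, as a careful person would: the job done as asked, in the order asked, and still so for the second after the job is handed in, with the robot touching nothing.
It also fails if it takes over 67 s, if anything falls off the work surface, if the arm or the gripper's body presses on something with over 40 N, if the wrist force passes 120 N, or if a joint passes its speed limit or range.

### The arm

A 6-joint arm with a two-finger parallel gripper is mounted at the origin on the work surface. World frame = base frame: x ahead of the robot, y to its left, z up, the work surface at z = 0. Lengths are in m, angles in rad, forces in N, time in s.
With the tool pointing down it reaches from about 0.35 to 0.775 m from the base axis. Payload 7.3 kg.
Tool frame: the origin (TCP) lies on the mounting face of the last link; the fingertips stand 178 mm ahead of it and the grasp point (between the pads) lies 159 mm ahead of it; z points along the fingers, y is the line along which they close (so a half turn about z gives the same grasp; the last joint's range is limited). The gripper opens to 92 mm and grips with 3 to 60 N. Pads are 19 mm wide; open, the fingers measure 130 mm over their backs; the gripper's body (75 mm by 190 mm) begins 47 mm behind the grasp point.
Start: joints at [-1.473, 0.342, 1.524, -0, 1.275, -0.146], TCP at [0.127, -0.509, 0.405] pointing down, gripper open.
Joint ranges: [-2.53, 2.53], [-0.77, 2.02], [0.04, 2.7], [-1, 4.14], [0.28, 2.66], [-3.11, 3.11]. Speed limits (rad/s): [2.57, 2.57, 3.14, 3.14, 3.14, 3.14].

### API

Orientations are given as a unit quaternion [w, x, y, z].
In Python, from rig import env, eyes, workorder, finder gives the robot as it stands.
- The arm moves only by the tool jog_arm, never from a script. Its argument "plan" is a list of rows, each a list of 5 numbers: the shift along the tool's x, y, z in cm, then the turn about the tool's z in rad, then the opening, from 0 (shut) to 1 (fully open). In form: [[tx, ty, tz, roll, claw], ...]. A call has 1 to 12 rows; each row shifts and turns the commanded pose from where the row before left it, along the tool's axes as they then stand; what a row does not reach is not made up. A row lasts 1/8 s, in which the tool goes at most 62.5 mm and 10.7 degrees, less where a joint would pass 70% of its speed; a pose out of reach is approached as far as the arm can. A call with a gripper value outside its range is refused whole. The fingers move at their own pace and stop on an object; "newtons" is the grip in N (left out, the last holds). Time passes only in rows, so rows that do not move let the fingers close. It gives the time, the measured TCP pose, the force, the opening and the grip force at its end, in the units of the state.
- env.get_state(): the state, without advancing time (a new reading comes with each control period).
- eyes.snapshot(name): name is "side" or "top" or "wrist"; returns the picture (420x560x3 uint8, blue, green, red); there is no depth.
- eyes.camera_params(name): a dict with "camera_matrix" (3x3 intrinsics, pixels), "view" (4x4, takes a point from world to camera coordinates); the wrist camera has in their place "mount" (4x4, takes a point from camera to tool coordinates, whose origin is the TCP and whose axes are the flange's). Camera axes: x right, y up, looking along -z (the intrinsics and any distortion apply to the point x, -y, -z); pixel columns grow to the right and rows downward; lengths in m; the calibration is good to about 2 mm. The wrist camera is an equidistant fisheye: a pixel r from the principal point sees the ray r / f radians off the axis. A picture is of the moment at which its call begins: read the wrist's pose just before it. camera_params takes no time and is no camera call.
- workorder.sign_off(): hands the job in; it is judged then, once.
Trained networks look in the newest picture that a camera, given by its name, has taken for a name from the list of things; names that differ only in an ending like _2 or _b are one class to them, and where a whole thing is asked for, a point or a joint stands for the part that bears it (a point fixed in the world has none). Each returns a list of dicts, best first, with "confidence" (0 to 1); they miss things now and then, are a little off and sometimes report something else, mostly with a low value. They report only what shows in the picture. A call takes as long as a camera call. They do not tell look-alikes from the thing itself.
- finder.silhouettes(thing, camera): "region" (420x560 bool, what is visible of it) and "position" ([column, row] in pixels, amid what is visible of it).
The state is a dict: "t": time; "joint_pos": joint angles; "dq": joint speeds; "tau": joint torques, N m; "tcp_pos": TCP position; "tcp_rot": TCP orientation; "wrist_force": force on the tool from outside, world axes, zero at the start; "moment": the same for the moment, N m; "opening": opening from 0.0 (shut) to 1.0 (fully open); "gripper_force": force on a finger pad.
Only numpy, scipy, OpenCV 4.12 (cv2) and the standard library are available. Lean on these libraries where they do the work, as an engineer would, in place of code of your own. Each camera call takes 0.05 s, during which the arm holds its last target. There are 200 camera calls.

## Working session

There is one attempt and no reset: what is moved stays moved. The work goes in short steps, Python scripts to look and compute and a tool call to move; the robot and the scene stay as the last step left them, time stands still between calls to the robot, and variables do not carry over. Pictures are saved under pics/ and viewed, at most 10 in all, crops included, and the job is handed in when it is done.

Besides the shell and the picture viewer there is one more tool, called by a JSON object that holds its "op" and its "data", one argument or row to a line. jog_arm: Moves the arm, as the interface text tells. Its arguments: {"type":"object","properties":{"plan":{"type":"array"},"newtons":{"type":"number"}},"required":["plan"]}

```bash
mkdir -p pics; ls; cat > h.py <<'E'
import numpy as np, cv2
from rig import env, eyes, workorder, finder
np.set_printoptions(precision=4,suppress=True)
def snap(c,n):
    im=eyes.snapshot(c); cv2.imwrite(f'pics/{n}.png',im); return im
E
python3 - <<'E'
from h import *
a=snap('side','s0');b=snap('top','t0')
s=env.get_state();print(s)
for c in('side','top'):
    p=eyes.camera_params(c);print(c,p)
    for t in('muddler','dipper','muddler_head','dipper_head','stand'):
        for r in finder.silhouettes(t,c)[:3]: print(t,r['confidence'],r['position'],r['region'].sum())
E
```

```text
pics
{'t': 0.1, 'joint_pos': array([-1.473 ,  0.3426,  1.5249, -0.    ,  1.2754, -0.146 ]), 'dq': array([ 0.0016, -0.0014, -0.0015, -0.0006,  0.0007,  0.0007]), 'tau': array([  0.0013, -43.2004, -24.4695,   0.0719,   0.0526,  -0.0001]), 'tcp_pos': array([ 0.1267, -0.5093,  0.4041]), 'tcp_rot': array([-0.0007,  0.9926,  0.1216,  0.    ]), 'wrist_force': array([-0.3058,  0.0592, -0.9887]), 'moment': array([ 0.0065, -0.0617,  0.0021]), 'gripper_force': 0.0, 'opening': 0.9996755838659436}
side {'camera_matrix': array([[509.498 ,   0.    , 280.802 ],
       [  0.    , 509.498 , 211.6101],
       [  0.    ,   0.    ,   1.    ]]), 'view': array([[ 0.9203,  0.3912, -0.0004, -0.4965],
       [-0.3034,  0.7143,  0.6306,  0.0426],
       [ 0.247 , -0.5802,  0.7761, -1.723 ],
       [ 0.    ,  0.    ,  0.    ,  1.    ]])}
muddler 0.92 [268.2, 228.5] 407
muddler 0.74 [239.0, 184.4] 276
muddler 0.67 [307.5, 217.2] 321
dipper 0.58 [258.3, 240.7] 416
muddler_head 0.69 [271.4, 225.5] 332
muddler_head 0.67 [308.4, 224.7] 266
muddler_head 0.67 [216.7, 250.7] 324
dipper_head 0.92 [255.2, 243.4] 472
stand 0.76 [285.7, 274.8] 2031
top {'camera_matrix': array([[438.2791,   0.    , 281.4094],
       [  0.    , 438.2791, 211.662 ],
       [  0.    ,   0.    ,   1.    ]]), 'view': array([[-0.009 , -0.9998,  0.0156, -0.0059],
       [ 0.9996, -0.0086,  0.026 , -0.502 ],
       [-0.0259,  0.0158,  0.9995, -1.2129],
       [ 0.    ,  0.    ,  0.    ,  1.    ]])}
muddler 0.83 [233.8, 181.7] 503
muddler 0.73 [309.9, 190.0] 439
muddler 0.68 [209.9, 282.1] 442
dipper 0.92 [338.1, 195.6] 442
muddler_head 0.98 [237.5, 185.1] 542
muddler_head 0.97 [308.9, 262.8] 505
muddler_head 0.91 [210.2, 280.0] 506
dipper_head 0.74 [339.7, 196.6] 442
stand 0.57 [320.2, 168.1] 1632
```

View pics/s0.png

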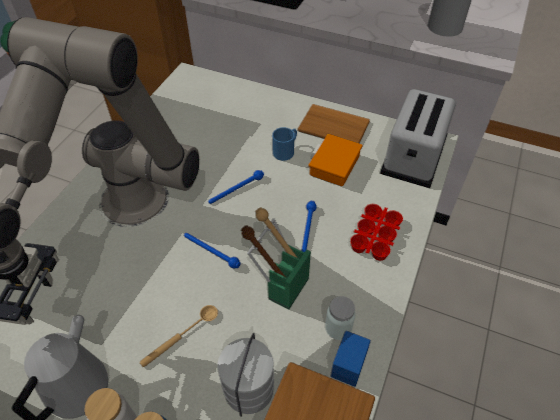

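View pics/t0.png

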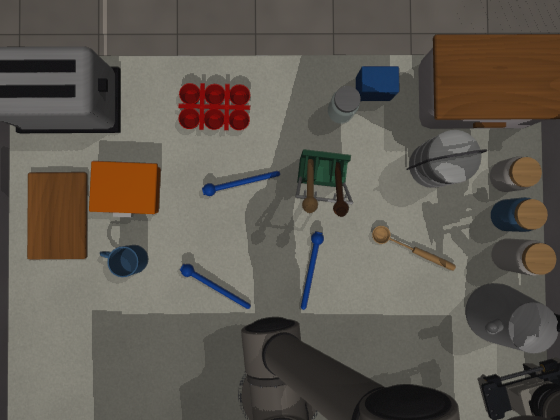

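Side: muddler head ~(263,214), dipper head ~(249,233), stand ~(288,275). Top: muddler head (310,204), dipper head (341,209), stand ~(325,168), leaning toward the robot. Next are zooms to pick out the details.

```bash
python3 - <<'E'
import cv2,numpy as np
a=cv2.imread('pics/s0.png')[195:315,230:330];b=cv2.imread('pics/t0.png')[140:225,285:365]
a=cv2.resize(a,None,fx=5,fy=5,interpolation=cv2.INTER_CUBIC)
b=cv2.resize(b,None,fx=7,fy=7,interpolation=cv2.INTER_CUBIC)
cv2.imwrite('pics/s1.png',a);cv2.imwrite('pics/t1.png',b)
E
```

```text
(no output)
```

View pics/s1.png

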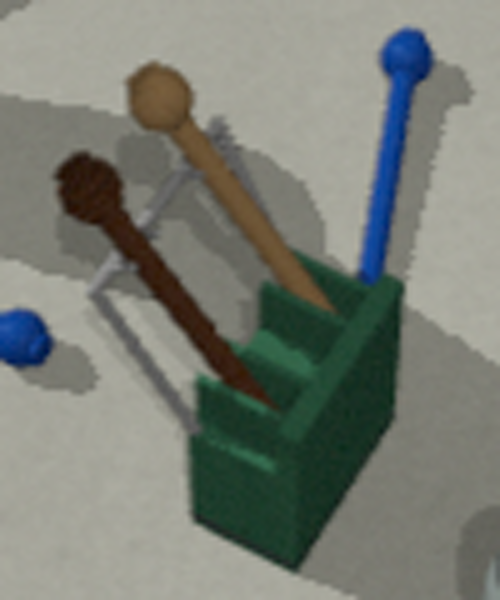

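View pics/t1.png

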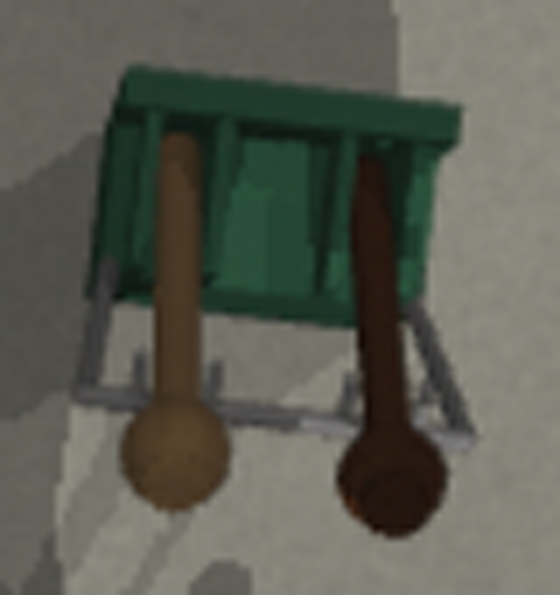

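Zooms: the muddler sits in the left (+y) well 0 and the dipper in the right well 1. The wall corners, rail ends and heads are clear enough to fit the stand pose.

```bash
cat > fit.py <<'E'
from h import *
from scipy.optimize import least_squares
def proj(c,P):
    p=eyes.camera_params(c);q=p['view'][:3]@np.append(P,1);k=p['camera_matrix']@(q*[1,-1,-1]);return k[:2]/k[2]
def px(c,u,v): f,o=((5,(230,195)) if c=='side' else (7,(285,140)));return np.array([(u+.5)/f-.5+o[0],(v+.5)/f-.5+o[1]])
obs=[('top',130,68,(25,60,145)),('top',462,105,(25,-60,145)),('top',75,395,(-97,64,204)),('top',475,438,(-97,-64,204)),
('side',300,440,(25,-60,145)),('side',402,283,(25,60,145)),('side',298,568,(25,-60,0)),('side',393,415,(25,60,0)),('side',193,520,(-45,-60,0)),('side',190,437,(-45,-60,100)),('side',92,293,(-97,-64,204)),('side',222,122,(-97,64,212))]
def W(q,p): c,s=np.cos(q[2]),np.sin(q[2]);x,y,z=np.array(p)/1000;return np.array([q[0]+c*x-s*y,q[1]+s*x+c*y,z])
f=lambda q:np.concatenate([proj(c,W(q,p))-px(c,u,v) for c,u,v,p in obs])
r=least_squares(f,[.6,-.1,-.1],loss='soft_l1');print(r.x,np.degrees(r.x[2]));print(f(r.x).reshape(-1,2))
for n,t,s in(('mud',(175,455),(160,97)),('dip',(391,482),(90,188))):
    g=lambda P:np.r_[proj('top',P)-px('top',*t),proj('side',P)-px('side',*s)]
    h=least_squares(g,[.5,-.1,.25]);d=h.x-W(r.x,(0,0,0));c,s_=np.cos(r.x[2]),np.sin(r.x[2])
    print(n,h.x,np.abs(h.fun).max(),'local',c*d[0]+s_*d[1],-s_*d[0]+c*d[1])
for p in((0,35,100),(0,-35,100),(-118,35,246),(-118,-35,246)):print(p,W(r.x,p))
E
python3 fit.py
```

```text
[ 0.6226 -0.118  -0.1111] -6.363410539849321
[[-0.9039 -0.6627]
 [-0.2543 -0.9148]
 [ 1.5914 -0.1012]
 [-1.144  -0.6245]
 [-0.2363  0.5947]
 [ 0.1959 -0.5986]
 [-0.4762  1.3857]
 [-0.1527  0.6561]
 [-0.5634  0.3881]
 [-0.7054 -1.0646]
 [ 0.1754 -0.2998]
 [-1.4925 -1.2952]]
mud [ 0.5118 -0.0693  0.247 ] 0.4608267922406526 local -0.11555973452013614 0.036151819861167736
dip [ 0.5028 -0.1384  0.2461] 0.5630129763095795 local -0.1168344170656658 -0.03352660835515283
(0, 35, 100) [ 0.6265 -0.0832  0.1   ]
(0, -35, 100) [ 0.6188 -0.1528  0.1   ]
(-118, 35, 246) [ 0.5092 -0.0702  0.246 ]
(-118, -35, 246) [ 0.5015 -0.1397  0.246 ]
```

{"op": "jog_arm", "data": {
  "plan": [
    [0,0,-3.2,0.118,0.55],
    [0,0,-3.2,0.118,0.55],
    [0,0,-3.2,0.118,0.55],
    [3.3,-4.8,0,0,0.55],
    [3.3,-4.8,0,0,0.55],
    [3.3,-4.8,0,0,0.55],
    [3.3,-4.8,0,0,0.55],
    [3.3,-4.8,0,0,0.55],
    [3.3,-4.8,0,0,0.55],
    [3.3,-4.8,0,0,0.55],
    [3.3,-4.8,0,0,0.55],
    [0,0,0,0,0.55]
  ],
  "newtons": 15
}}

```text
t: 2.1
tcp_pos: [0.4331, -0.1538, 0.5006]
tcp_rot: [-0.0, 0.999, -0.052, 0.0]
wrist_force: [-1.0, 0.5, -0.3]
opening: 0.552
gripper_force: 0.0
```

```bash
cat > go.py <<'E'
from h import *
from scipy.spatial.transform import Rotation as R
import sys
def delta(P): # P = grasp point goal, world
    s=env.get_state();q=s['tcp_rot'];M=R.from_quat([*q[1:],q[0]]).as_matrix()
    g=s['tcp_pos']+M@[0,0,.159]
    a=-np.arctan2(M[1,0],M[0,0])-0.1111
    print('t',s['t'],'grasp',g,'F',s['wrist_force'],'open',s['opening'],'delta cm',M.T@(np.array(P)-g)*100,'roll',-a,'tilt',M[:,2])
if __name__=='__main__': delta([float(v) for v in sys.argv[1:4]])
E
python3 go.py .511 -.0695 .247
```

```text
t 2.1 grasp [ 0.4331 -0.1537  0.3416] F [-1.0173  0.5351 -0.278 ] open 0.5516508699090926 delta cm [ 6.8697 -9.1802  9.4677] roll 0.007100024674299404 tilt [ 0.0004  0.0007 -1.    ]
```

{"op": "jog_arm", "data": {
  "plan": [
    [2.3,-3.1,0,0.007,0.55],
    [2.3,-3.1,0,0,0.55],
    [2.3,-3.0,0,0,0.55],
    [0,0,3,0,0.55],
    [0,0,2,0,0.55],
    [0,0,0,0,0.55]
  ]
}}

```text
t: 2.85
tcp_pos: [0.51, -0.0741, 0.4495]
tcp_rot: [-0.0, 0.998, -0.059, -0.002]
wrist_force: [0.2, -1.0, 0.8]
opening: 0.55
gripper_force: 0.0
```

```bash
python3 go.py .511 -.0695 .247; python3 - <<'E'
from h import *
snap('wrist','w0')
E
```

```text
t 2.85 grasp [ 0.5095 -0.074   0.2905] F [ 0.1603 -0.9853  0.7871] open 0.5498253746715235 delta cm [ 0.1119 -0.4631  4.3461] roll -0.007011511596042283 tilt [-0.0034  0.0006 -1.    ]
```

View pics/w0.png

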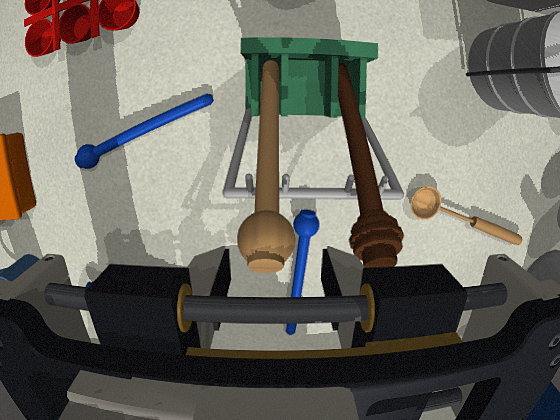

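The wrist view shows the muddler head at (265,243), slightly left of the finger middle (~275). That agrees with the computed 4.6 mm correction. The dipper head at (376,238) clears the right finger.

{"op": "jog_arm", "data": {
  "plan": [
    [0.1,-0.5,0,0,0.55],
    [0,0,0,0,0.55],
    [0,0,1.5,0,0.55],
    [0,0,1.5,0,0.55],
    [0,0,1.3,0,0.55],
    [0,0,0,0,0.55],
    [0,0,0,0,0.3],
    [0,0,0,0,0.3],
    [0,0,0,0,0.3]
  ]
}}

```text
t: 4.03
tcp_pos: [0.5121, -0.0685, 0.4082]
tcp_rot: [0.0, 0.998, -0.059, 0.0]
wrist_force: [0.7, 0.4, 1.3]
opening: 0.382
gripper_force: 15.0
```

```bash
python3 go.py .511 -.0695 .247
```

```text
t 4.025 grasp [ 0.5123 -0.0685  0.2492] F [0.7362 0.3977 1.3425] open 0.3822436953213444 delta cm [-0.1164  0.1108  0.2167] roll -0.006062284633257489 tilt [ 0.001  -0.0003 -1.    ]
```

{"op": "jog_arm", "data": {
  "plan": [
    [1.1,0,-0.9,0,0.3],
    [1.1,0,-0.8,0,0.3],
    [1.2,0,-0.65,0,0.3],
    [1.2,0,-0.55,0,0.3],
    [1.15,0,-0.45,0,0.3],
    [1.15,0,-0.4,0,0.3],
    [1.15,0,-0.3,0,0.3],
    [1.15,0,-0.2,0,0.3],
    [0,0,0,0,0.3]
  ]
}}

```text
t: 5.15
tcp_pos: [0.6037, -0.0793, 0.4499]
tcp_rot: [0.0, 0.998, -0.059, -0.0]
wrist_force: [-0.4, 0.6, -0.0]
opening: 0.374
gripper_force: 15.0
```

```bash
python3 go.py .6265 -.0832 .290
```

```text
t 5.15 grasp [ 0.6037 -0.0793  0.2909] F [-0.4145  0.5777 -0.0325] open 0.3742689441765715 delta cm [2.309  0.1168 0.0918] roll -0.00604152084159329 tilt [-0.0003 -0.0001 -1.    ]
```

{"op": "jog_arm", "data": {
  "plan": [
    [0.8,0.05,-0.1,0,0.3],
    [0.8,0.05,0,0,0.3],
    [0.7,0,0,0,0.3],
    [0,0,0,0,0.3]
  ]
}}

```text
t: 5.65
tcp_pos: [0.6266, -0.083, 0.4508]
tcp_rot: [0.0, 0.998, -0.059, -0.0]
wrist_force: [0.7, 0.1, -0.6]
opening: 0.381
gripper_force: 15.0
```

```bash
python3 go.py .6265 -.0832 .290;python3 - <<'E'
from h import *
a=snap('side','s2')[195:315,230:360]
cv2.imwrite('pics/s3.png',cv2.resize(a,None,fx=5,fy=5,interpolation=cv2.INTER_CUBIC))
E
```

```text
t 5.65 grasp [ 0.6265 -0.0831  0.2918] F [ 0.7345  0.0855 -0.6278] open 0.3810899805200565 delta cm [-0.0006  0.0143  0.1837] roll -0.0061047932299206215 tilt [-0.0003 -0.0001 -1.    ]
```

View pics/s3.png

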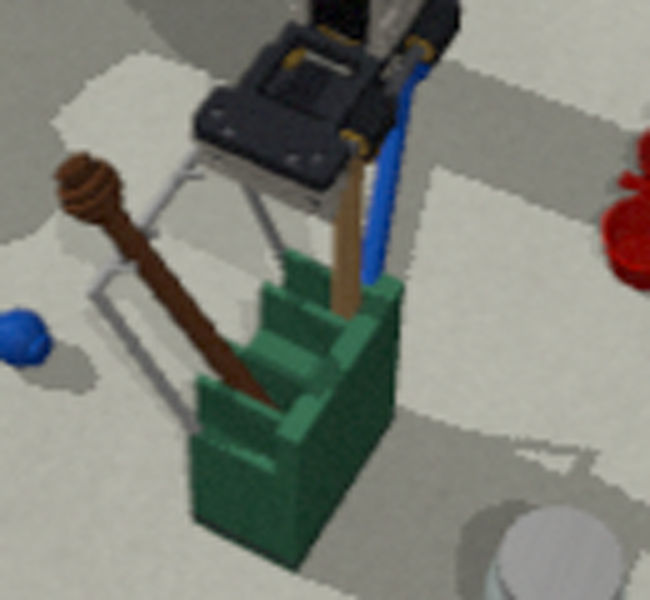

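The muddler is upright at (345,240) in the crop and its foot is in the well. Next I lower it to the roller.

{"op": "jog_arm", "data": {
  "plan": [
    [0,0,0.6,0,0.3],
    [0,0,0.8,0,0.3],
    [0,0,0.8,0,0.3],
    [0,0,0.8,0,0.3],
    [0,0,0.4,0,0.3],
    [0,0,0.4,0,0.3],
    [0,0,0,0,0.3]
  ]
}}

```text
t: 6.58
tcp_pos: [0.6261, -0.0829, 0.4129]
tcp_rot: [0.0, 0.998, -0.059, -0.0]
wrist_force: [-1.0, 0.0, -0.3]
opening: 0.379
gripper_force: 15.0
```

```bash
python3 go.py .6265 -.0832 .2125
```

```text
t 6.575 grasp [ 0.6261 -0.0829  0.2539] F [-0.9987  0.0109 -0.2642] open 0.3787872944392004 delta cm [0.0482 0.02   4.1444] roll -0.006055605028455563 tilt [-0.0004 -0.     -1.    ]
```

{"op": "jog_arm", "data": {
  "plan": [
    [0,0,0.3,0,0.3],
    [0,0,0.3,0,0.3],
    [0,0,0.3,0,0.3],
    [0,0,0.3,0,0.3],
    [0,0,0.3,0,0.3],
    [0,0,0,0,0.3]
  ],
  "newtons": 20
}}

```text
t: 7.32
tcp_pos: [0.6261, -0.083, 0.3983]
tcp_rot: [0.0, 0.998, -0.059, 0.0]
wrist_force: [-0.9, -1.2, 2.1]
opening: 0.381
gripper_force: 20.0
```

```bash
python3 go.py .6265 -.0832 .2125
```

```text
t 7.325 grasp [ 0.6261 -0.0831  0.2393] F [-0.9423 -1.2234  2.1258] open 0.38136916054365627 delta cm [0.0357 0.0091 2.68  ] roll -0.006063642760694279 tilt [ 0.0002 -0.0004 -1.    ]
```

Contact is starting (2 N), so I continue gently.

{"op": "jog_arm", "data": {
  "plan": [
    [0,0,0.2,0,0.3],
    [0,0,0.2,0,0.3],
    [0,0,0.2,0,0.3],
    [0,0,0,0,0.3]
  ]
}}

```text
t: 7.82
tcp_pos: [0.6261, -0.083, 0.3916]
tcp_rot: [-0.0, 0.998, -0.059, -0.001]
wrist_force: [-0.3, -1.6, 2.4]
opening: 0.376
gripper_force: 20.0
```

{"op": "jog_arm", "data": {
  "plan": [
    [0,0,0.2,0,0.3],
    [0,0,0.2,0,0.3],
    [0,0,0.2,0,0.3],
    [0,0,0,0,0.3]
  ]
}}

```text
t: 8.32
tcp_pos: [0.626, -0.083, 0.3856]
tcp_rot: [-0.0, 0.998, -0.059, -0.001]
wrist_force: [-0.7, -1.0, 1.0]
opening: 0.378
gripper_force: 20.0
```

{"op": "jog_arm", "data": {
  "plan": [
    [0,0,0.3,0,0.3],
    [0,0,0.3,0,0.3],
    [0,0,0.2,0,0.3],
    [0,0,0,0,0.3]
  ]
}}

```text
t: 8.82
tcp_pos: [0.626, -0.083, 0.3775]
tcp_rot: [-0.0, 0.998, -0.059, -0.001]
wrist_force: [-0.2, -1.7, 1.3]
opening: 0.379
gripper_force: 20.0
```

{"op": "jog_arm", "data": {
  "plan": [
    [0,0,0.2,0,0.3],
    [0,0,0.2,0,0.3],
    [0,0,0,0,0.3]
  ]
}}

```text
t: 9.2
tcp_pos: [0.6262, -0.083, 0.3746]
tcp_rot: [0.0, 0.998, -0.059, 0.001]
wrist_force: [-0.9, -2.3, 4.9]
opening: 0.378
gripper_force: 20.0
```

{"op": "jog_arm", "data": {
  "plan": [
    [0,0,0.15,0,0.3],
    [0,0,0.15,0,0.3],
    [0,0,0,0,0.3]
  ]
}}

```text
t: 9.57
tcp_pos: [0.6266, -0.0829, 0.3743]
tcp_rot: [0.0, 0.998, -0.059, 0.003]
wrist_force: [-0.8, -2.1, 15.5]
opening: 0.382
gripper_force: 20.0
```

{"op": "jog_arm", "data": {
  "plan": [
    [0,0,-0.3,0,0.3],
    [0,0,0,0,0.55],
    [0,0,0,0,0.55],
    [0,0,0,0,0.55],
    [0,0,-2,0,0.55],
    [0,0,-4,0,0.55],
    [0,0,-4,0,0.55],
    [-3,1.5,0,0,0.55],
    [-4,2,0,0,0.55],
    [-5,2,0,0,0.55],
    [0,1,0,0,0.55],
    [0,0,0,0,0.55]
  ]
}}

```text
t: 11.08
tcp_pos: [0.4997, -0.134, 0.4746]
tcp_rot: [0.0, 0.998, -0.059, 0.001]
wrist_force: [-0.6, -0.6, -0.4]
opening: 0.549
gripper_force: 0.0
```

```bash
python3 go.py .502 -.139 .249;python3 - <<'E'
from h import *
a=snap('side','s4')[195:315,230:360]
cv2.imwrite('pics/s5.png',cv2.resize(a,None,fx=5,fy=5,interpolation=cv2.INTER_CUBIC))
E
```

```text
t 11.075 grasp [ 0.4999 -0.1341  0.3156] F [-0.6016 -0.5549 -0.3728] open 0.5488015275809613 delta cm [0.2528 0.4605 6.6609] roll -0.007329492671201643 tilt [ 0.0014 -0.0004 -1.    ]
```

View pics/s5.png

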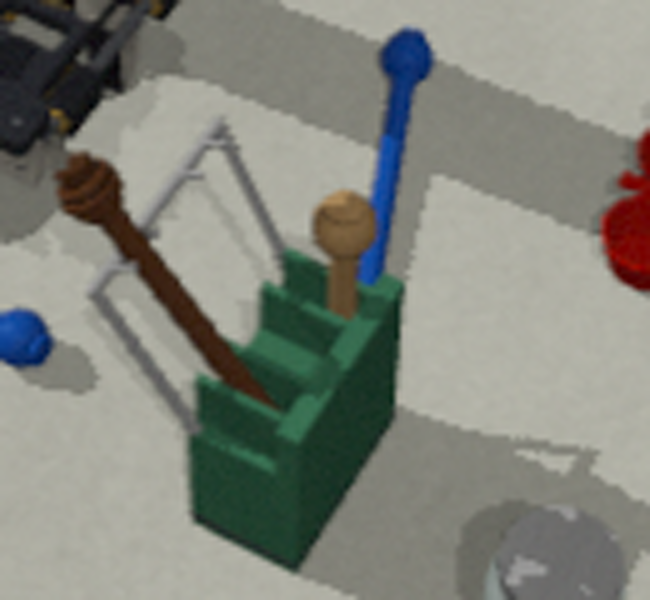

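The muddler stands deep in its well, head at crop (345,222). Now the dipper.

{"op": "jog_arm", "data": {
  "plan": [
    [0.25,0.45,0,0,0.55],
    [0,0,2,0,0.55],
    [0,0,2,0,0.55],
    [0,0,1.5,0,0.55],
    [0,0,1.2,0,0.55],
    [0,0,0,0,0.55],
    [0,0,0,0,0.3],
    [0,0,0,0,0.3],
    [0,0,0,0,0.3]
  ],
  "newtons": 15
}}

```text
t: 12.25
tcp_pos: [0.5014, -0.1383, 0.4078]
tcp_rot: [0.0, 0.998, -0.059, 0.001]
wrist_force: [0.4, 0.8, 1.8]
opening: 0.38
gripper_force: 15.0
```

```bash
python3 go.py .502 -.139 .249; python3 - <<'E'
exec(open('fit.py').read().split("r=least")[0])
q=[.6226,-.118,-.1111]
for z in(212,242):
  v=proj('side',W(q,(0,35,z)));print(z,(v-[230,195])*5)
E
```

```text
t 12.25 grasp [ 0.5016 -0.1384  0.2488] F [0.4473 0.8454 1.822 ] open 0.37988007028733717 delta cm [ 0.0506  0.0568 -0.0167] roll -0.006187953197896445 tilt [ 0.0013 -0.0006 -1.    ]
212 [343.1581 220.7859]
242 [344.6936 187.0158]
```

The muddler's head is where the seated position predicts, so its foot is on the floor. The dipper is gripped and gets the same arc.

{"op": "jog_arm", "data": {
  "plan": [
    [1.1,0,-0.9,0,0.3],
    [1.1,0,-0.8,0,0.3],
    [1.2,0,-0.65,0,0.3],
    [1.2,0,-0.55,0,0.3],
    [1.15,0,-0.45,0,0.3],
    [1.15,0,-0.4,0,0.3],
    [1.15,0,-0.3,0,0.3],
    [1.15,0,-0.2,0,0.3],
    [0,0,0,0,0.3]
  ]
}}

```text
t: 13.38
tcp_pos: [0.593, -0.149, 0.4495]
tcp_rot: [0.0, 0.998, -0.059, -0.0]
wrist_force: [0.1, 0.3, -1.5]
opening: 0.384
gripper_force: 15.0
```

```bash
python3 go.py .6188 -.1528 .292
```

```text
t 13.375 grasp [ 0.593  -0.1491  0.2905] F [ 0.0863  0.3065 -1.452 ] open 0.3844055706966677 delta cm [ 2.6104  0.07   -0.155 ] roll -0.006011535975584098 tilt [-0.0002 -0.     -1.    ]
```

{"op": "jog_arm", "data": {
  "plan": [
    [0.9,0.05,-0.15,0,0.3],
    [0.9,0,0,0,0.3],
    [0.8,0,0,0,0.3],
    [0,0,0,0,0.3],
    [0,0,0.6,0,0.3],
    [0,0,0.8,0,0.3],
    [0,0,0.8,0,0.3],
    [0,0,0.8,0,0.3],
    [0,0,0.4,0,0.3],
    [0,0,0.4,0,0.3],
    [0,0,0,0,0.3]
  ]
}}

```text
t: 14.75
tcp_pos: [0.6184, -0.1525, 0.4129]
tcp_rot: [-0.0, 0.998, -0.059, -0.0]
wrist_force: [-0.1, 0.9, -0.6]
opening: 0.382
gripper_force: 15.0
```

```bash
python3 go.py .6188 -.1528 .2145
```

```text
t 14.75 grasp [ 0.6184 -0.1525  0.2539] F [-0.0791  0.8918 -0.5702] open 0.3816677640253114 delta cm [0.0498 0.0243 3.9415] roll -0.006115728292299782 tilt [-0.0005  0.0001 -1.    ]
```

{"op": "jog_arm", "data": {
  "plan": [
    [0,0,0.3,0,0.3],
    [0,0,0.3,0,0.3],
    [0,0,0.3,0,0.3],
    [0,0,0.3,0,0.3],
    [0,0,0.3,0,0.3],
    [0,0,0,0,0.3]
  ],
  "newtons": 20
}}

```text
t: 15.5
tcp_pos: [0.6184, -0.1526, 0.3983]
tcp_rot: [0.0, 0.998, -0.059, 0.0]
wrist_force: [-0.5, -1.2, 2.2]
opening: 0.378
gripper_force: 20.0
```

{"op": "jog_arm", "data": {
  "plan": [
    [0,0,0.2,0,0.3],
    [0,0,0.2,0,0.3],
    [0,0,0.2,0,0.3],
    [0,0,0.2,0,0.3],
    [0,0,0.2,0,0.3],
    [0,0,0,0,0.3]
  ]
}}

```text
t: 16.25
tcp_pos: [0.6183, -0.1525, 0.3875]
tcp_rot: [-0.0, 0.998, -0.059, -0.001]
wrist_force: [-0.5, -2.4, 1.1]
opening: 0.378
gripper_force: 20.0
```

{"op": "jog_arm", "data": {
  "plan": [
    [0,0,0.3,0,0.3],
    [0,0,0.3,0,0.3],
    [0,0,0.2,0,0.3],
    [0,0,0.1,0,0.3],
    [0,0,0,0,0.3]
  ]
}}

```text
t: 16.88
tcp_pos: [0.6184, -0.1525, 0.3789]
tcp_rot: [-0.0, 0.998, -0.059, -0.0]
wrist_force: [-1.0, -2.9, 1.5]
opening: 0.38
gripper_force: 20.0
```

{"op": "jog_arm", "data": {
  "plan": [
    [0,0,0.2,0,0.3],
    [0,0,0.2,0,0.3],
    [0,0,0.1,0,0.3],
    [0,0,0,0,0.3]
  ]
}}

```text
t: 17.38
tcp_pos: [0.6185, -0.1525, 0.3744]
tcp_rot: [0.0, 0.998, -0.059, 0.0]
wrist_force: [-0.7, -2.2, 5.5]
opening: 0.383
gripper_force: 20.0
```

{"op": "jog_arm", "data": {
  "plan": [
    [0,0,0.15,0,0.3],
    [0,0,0.1,0,0.3],
    [0,0,0,0,0.3]
  ]
}}

```text
t: 17.75
tcp_pos: [0.6188, -0.1525, 0.3741]
tcp_rot: [0.001, 0.998, -0.059, 0.002]
wrist_force: [0.1, -1.7, 12.7]
opening: 0.379
gripper_force: 20.0
```

Hard stop at the same height as the muddler. Release and back off.

{"op": "jog_arm", "data": {
  "plan": [
    [0,0,-0.25,0,0.3],
    [0,0,0,0,0.55],
    [0,0,0,0,0.55],
    [0,0,0,0,0.55],
    [0,0,-2,0,0.55],
    [0,0,-4,0,0.55],
    [0,0,-4,0,0.55],
    [-4,0,0,0,0.55],
    [-5,0,0,0,0.55],
    [-5,0,0,0,0.55],
    [0,0,0,0,0.55],
    [0,0,0,0,0.55]
  ]
}}

```text
t: 19.25
tcp_pos: [0.4798, -0.1362, 0.4747]
tcp_rot: [0.0, 0.998, -0.059, 0.001]
wrist_force: [0.4, 0.1, -0.2]
opening: 0.551
gripper_force: 0.0
```

```bash
python3 - <<'E'
exec(open('fit.py').read().split("r=least")[0])
a=snap('side','s6')[195:315,230:360]
cv2.imwrite('pics/s7.png',cv2.resize(a,None,fx=5,fy=5,interpolation=cv2.INTER_CUBIC))
q=[.6226,-.118,-.1111]
for z in(212,242):
  v=proj('side',W(q,(0,-35,z)));print(z,(v-[230,195])*5)
E
```

```text
212 [279.2976 316.379 ]
242 [279.7294 283.3257]
```

View pics/s7.png

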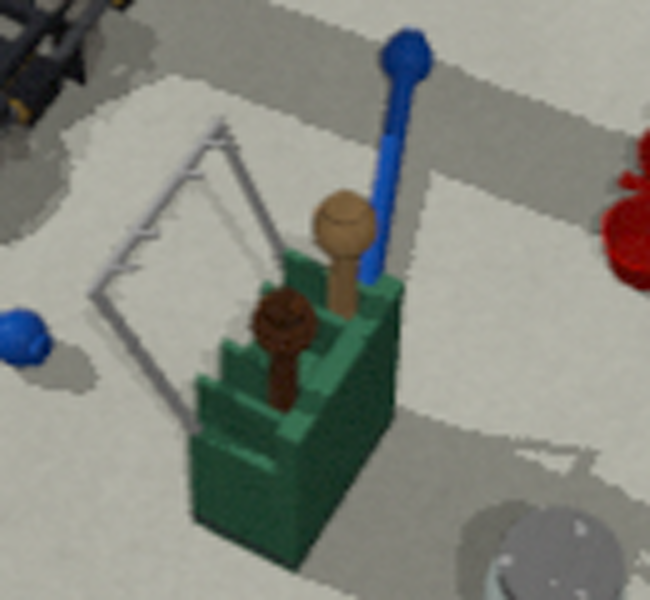

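Both stand seated. The dipper head at (284,318) matches the seated prediction of (279,316), and the muddler has not moved.

```bash
python3 -c "
from h import *
print(workorder.sign_off())"
```

```text
the job is handed in; nothing more can be done
None
```

Both the muddler and the honey dipper stand upright in their wells, pressed past the clips onto the floor (about 15 N at most in the readings), with the arm clear; the job is handed in at about 19 s.

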